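Park the spring guard and build the cutter arbor stack

ROBOT

A 6-joint arm with a two-finger parallel gripper is mounted at the origin on the work surface. World frame = base frame: x ahead of the robot, y to its left, z up, the work surface at z = 0. Lengths are in m, angles in degrees, forces in N, time in s.
With the tool pointing down it reaches from about 0.375 to 0.9 m from the base axis. Payload 3.1 kg.
Tool frame: the origin (TCP) lies at the centre of the arm's flange, where the gripper is bolted on; the fingertips stand 182 mm ahead of it and the grasp point (between the pads) lies bot.grip_point_offset ahead of it (bot.grip_point_offset is the distance from the TCP to the grasp point, in m); x points along the fingers, z is the direction in which the jaws open and shut, and the axes are right-handed (so a half turn about x gives the same grasp; the last joint's range is limited). The gripper opens to 87 mm and grips with 3 to 60 N. Pads are 19 mm wide; open, the fingers measure 117 mm over their backs; the gripper's body (75 mm by 190 mm) begins 51 mm behind the grasp point.
Start: joints at [-76.748, 30.224, 82.088, -0, 67.689, -10.227], TCP at [0.249, -0.573, 0.405] pointing down, gripper open.
Joint ranges: [-176.69, 176.69], [-43.24, 126.21], [12.49, 139.97], [-82, 262], [0, 151.66], [-163.58, 163.58]. Speed limits (degrees/s): [159.86, 159.86, 180, 180, 180, 180].

INTERFACE

Orientations are given as a 3x3 rotation matrix whose columns are the frame's x, y, z axes.
In Python, from rig import bot gives the robot as it stands.
- The arm moves only by the tool step_arm, never from a script. Its argument "motion" is a list that holds one entry, the list of rows, each a list of 7 numbers: the turn, a rotation vector about the world's x, y, z in degrees, then the shift along the world's x, y, z in mm, then the finger opening in mm, from 0 to 87. A call has 1 to 12 rows; each row is the pose to reach, as a shift and turn from the pose commanded when the call began; what a row does not reach only later rows make up. A row lasts 1/12 s, in which the tool goes at most 41.7 mm and 7.16 degrees, less where a joint would pass 70% of its speed; a pose out of reach is approached as far as the arm can. A call with a gripper value outside its range is refused whole. The fingers move at their own pace and stop on an object; the grip force is fixed at half the most. Time passes only in rows, so rows that repeat a pose let the fingers close. It gives the time, the measured TCP pose, the force and the opening at its end, in the units of the state.
- bot.read_state(): the state, without advancing time (a new reading comes with each control period).
- bot.capture(name): name is "scene" or "top" or "wrist"; returns a dict with "frame" (400x640x3 uint8, red, green, blue), "range_z" (400x640 float32, m along the optical axis (not along the pixel's ray), 0 where there is no reading), "fx", "fy", "cx", "cy" (pixels), "cam_to_world" (4x4, takes a point from camera to world coordinates). Camera axes: x right, y down, z forward; pixel columns grow to the right and rows downward; lengths in m; the calibration is good to about 2 mm. The wrist camera is an equidistant fisheye: a pixel r from the principal point sees the ray r / f radians off the axis. A picture is of the moment at which its call begins.
- bot.hand_in(): hands the job in, once; it reports no verdict.
The state is a dict: "time_s": time; "joint_positions": joint angles; "qvel": joint speeds; "tau": joint torques, N m; "position": TCP position; "tcp_rot": TCP orientation; "force": force on the tool from outside, world axes, zero at the start; "moment": the same for the moment, N m; "opening": opening from 0.0 (shut) to 1.0 (fully open).
Only numpy, scipy, OpenCV 4.12 (cv2) and the standard library are available. Lean on these libraries where they do the work, as an engineer would, in place of code of your own. Each camera call takes 0.05 s, during which the arm holds its last target.

TASK

Get the cutter arbor stand ready: push its spring guard back by the red knob and sideways into the yellow-edged holding notch, so that it stays there by itself clear of the arbor. Then thread the two collars onto the arbor, the large steel one first, flat on the seat, and the small brass one flat on top of it, and leave the guard parked; do not shift the wrench, screwdriver or bottles.

Things in the scene. Friction and masses are not known exactly. Their poses are not given: they have to be found in the camera images.
- stand: Fixed cutter arbor stand. Steel base plate 275 x 130 x 20 mm (local x -55 to 220, y -60 to 70) with an upright steel arbor near one end and a blue housing (x 73 to 211, y -45 to 62, top at z 114) on the other. Origin: on the arbor axis at the bench surface; z up; x level from arbor to housing, the way the guard is pushed back; y towards the side of the holding notch
- arbor_seat (a point): Centre of the seat of the arbor, a flange of 40 mm diameter whose top is 26 mm above the bench; the collars rest on it. Axes as the stand's. The arbor is 18 mm in diameter, its upper 10 mm taper to 10 mm
- arbor_top (a point): Top centre of the arbor, 60 mm above the seat (86 mm above the bench)
- guard_front (a point): Middle of the front edge of the orange guard plate (40 mm wide, 8 mm thick, underside 90 mm above the bench; this point at 94). It moves with the knob. At the start it lies 10 mm beyond the arbor axis, so the plate blocks the arbor top; parked, it stands 60 mm from the axis along the stand's x
- guard_knob (a point): Middle of the gripping length of the red knob, an upright cylinder 26 mm in diameter that spans 122 to 174 mm above the bench (this point is at 150 mm); moves with the guard. At the start it lies at x 95, y 0 of the stand. Its 12 mm stem passes through a slot in the housing top. Nothing stands beside the knob above z 114
- slot_end (a point): Far end of the slot's straight lane (stand x 193, y 0, z 114). The lane is 20 mm wide along the stand's x; at this end it opens to +y round an 8 mm wide lip (y 10 to 18, its end face at x 169) into the yellow-edged notch (y 18 to 38), which runs back from there towards the arbor to x 159, behind the lip
- notch (a point): Where guard_knob comes to lie when the guard is parked in its holding notch: x 165, y 28, z 150 mm of the stand
- guard_push (a joint): How far the guard is pushed back along the stand's x, m: 0 at the start, 0.092 at the end stop. A spring pulls it back (3.6 N at 0, 12 N at the end stop). The stem can move sideways past the lip only beyond 0.080; let go in the notch it settles at 0.070 and is held
- guard_side (a joint): How far the guard is shifted along the stand's y, m: 0 at the start, free between -0.004 and 0.004 in the lane, 0.032 at the far side of the notch. A weak spring (1.7 N at 0.028) draws it back to 0. The stem is clear of the lip, in the notch, between 0.024 and 0.032
- large_collar: Large spacer collar, steel-grey ring 62 mm outside, 23 mm bore, 20 mm thick, 0.15 to 0.3 kg, lying flat on the bench on one side of the stand. Origin: centre of its underside, z along its axis
- small_collar: Small spacer collar, brass ring 46 mm outside, 23 mm bore, 20 mm thick, 0.1 to 0.2 kg, lying flat on the bench on the other side of the stand. Origin: centre of its underside, z along its axis
- wrench: Loose steel wrench 170 mm long lying flat; leave alone
- oil_bottle: Loose white bottle 48 mm wide, 130 mm high, red cap; origin under its centre; leave alone
- spray_bottle: Loose blue bottle 68 mm wide, 200 mm high, red cap; origin under its centre; leave alone
- screwdriver: Loose screwdriver 190 mm long with yellow handle, lying flat; leave alone
Things that resemble listed ones, but are neither listed nor needed, are in the scene too. Of the things shaped like the small_collar, the brass one is meant.

How it is judged:
By the outcome, as a careful person would: the job done as asked, in the order asked, and still so for the second after the job is handed in, with the robot touching nothing.
It also fails if it takes over 69 s, if anything falls off the work surface, if the arm or the gripper's body presses on something with over 40 N, if the wrist force passes 120 N, or if a joint passes its speed limit or range.

## Working session

There is one attempt and no reset: what is moved stays moved. The work goes in short steps, Python scripts to look and compute and a tool call to move; the robot and the scene stay as the last step left them, time stands still between calls to the robot, and variables do not carry over. Pictures are saved under pics/ and viewed, and the job is handed in when it is done.

Besides the shell and the picture viewer there is one more tool, called after ">>>" by a JSON object that holds its "method" and its "body", one argument or row to a line. step_arm: Moves the arm, as the interface text tells. Its arguments: {"type":"object","properties":{"motion":{"type":"array"}},"required":["motion"]}

```bash
mkdir -p pics; ls
python3 - <<'E'
from rig import bot
import cv2,numpy as np
print(bot.grip_point_offset); s=bot.read_state(); print(s)
for n in("scene","top","wrist"):
    c=bot.capture(n); cv2.imwrite(f"pics/{n}0.png",c["frame"][:,:,::-1]); np.savez(f"{n}0.npz",**c)
    print(n,c["fx"],c["fy"],c["cx"],c["cy"],np.round(c["cam_to_world"],3).tolist())
E
```

```text
pics
0.1635
{'time_s': 0.0, 'joint_positions': array([-7.67485673e+01,  3.02786769e+01,  8.21539755e+01, -9.04176349e-04,
        6.76897497e+01, -1.02264634e+01]), 'qvel': array([-0.01424942,  0.03641174,  0.0459865 , -0.12605647, -0.01239802,
       -0.12888526]), 'tau': array([ 1.06510286e-04, -4.40040457e+01, -1.76591152e+01,  6.31790701e-02,
        5.81494952e-02, -1.75058503e-04]), 'position': array([ 0.24895386, -0.57291767,  0.4037877 ]), 'tcp_rot': array([[-5.03907749e-04,  9.17211537e-01,  3.98400229e-01],
       [ 2.07608897e-03,  3.98400381e-01, -9.17209260e-01],
       [-9.99997718e-01,  3.64925469e-04, -2.10496980e-03]]), 'force': array([ 0.25821304, -0.28011223,  0.24943937]), 'moment': array([ 0.00617976, -0.00879498, -0.01871933]), 'opening': 1.0044165748290228}
scene 385.612276114646 385.612276114646 313.8211008477195 192.66779980019618 [[0.61, 0.596, -0.522, 1.072], [0.793, -0.449, 0.412, -0.406], [0.011, -0.665, -0.746, 0.849], [0.0, 0.0, 0.0, 1.0]]
top 493.5543630304607 493.5543630304607 310.4824048761752 200.96393608716227 [[-0.007, -0.992, 0.124, 0.391], [-1.0, 0.007, 0.0, 0.0], [-0.001, -0.124, -0.992, 1.408], [0.0, 0.0, 0.0, 1.0]]
wrist 309.70691628693146 309.70691628693146 313.15529348724374 198.80975201501488 [[0.399, -0.886, -0.235, 0.313], [-0.917, -0.386, -0.101, -0.546], [-0.002, 0.256, -0.967, 0.383], [0.0, 0.0, 0.0, 1.0]]
```

View pics/scene0.png

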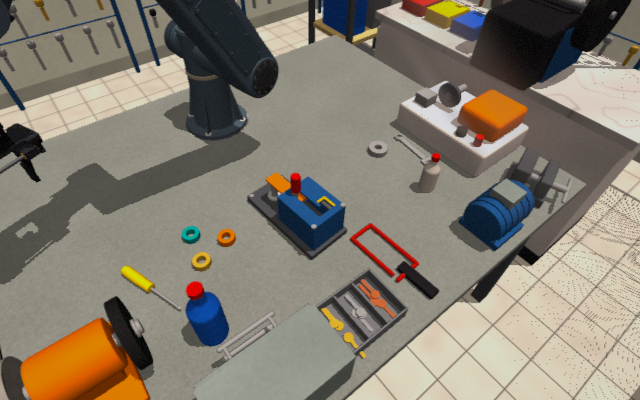

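View pics/top0.png

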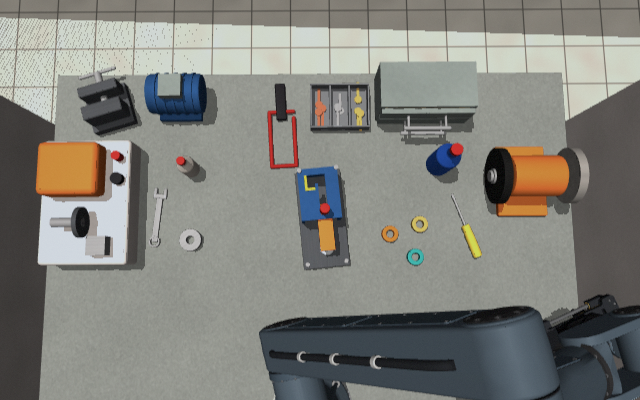

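View pics/wrist0.png

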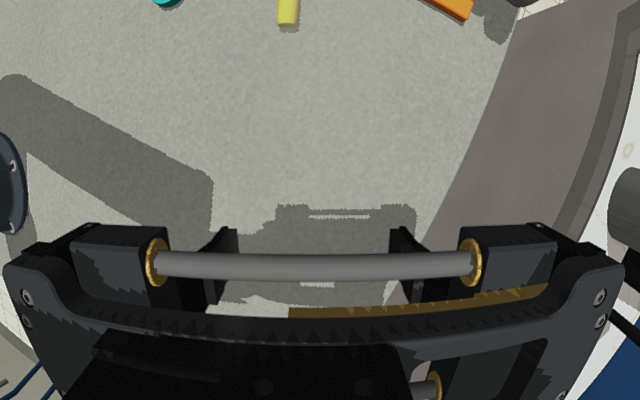

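Top view: the ring candidates are orange (390,234), yellow-brass (419,224) and teal (415,257). The steel ring is at (190,240), the stand is around (320,218) and its red knob is at (325,208). I'll enlarge the candidates and measure.

```bash
cat > h.py <<'E'
import numpy as np,cv2
def pts(c):
    z=c["range_z"];v,u=np.mgrid[0:z.shape[0],0:z.shape[1]]
    P=np.stack([(u-c["cx"])/c["fx"]*z,(v-c["cy"])/c["fy"]*z,z],-1)
    M=c["cam_to_world"];W=P@M[:3,:3].T+M[:3,3];W[z==0]=np.nan;return W
E
python3 - <<'E'
from h import *
import json
for n in("top","scene"):
    c=dict(np.load(n+"0.npz"));W=pts(c);hsv=cv2.cvtColor(c["frame"],cv2.COLOR_RGB2HSV)
    boxes=dict(top=dict(steel=(175,225,207,256),brass=(408,213,432,236),orange=(380,224,400,244)),scene=dict(steel=(364,138,390,160),brass=(189,250,214,272),orange=(216,228,237,248)))[n]
    for k,(a,b,e,d) in boxes.items():
        w=W[b:d,a:e].reshape(-1,3);z=w[:,2]
        m=(z>0.014)&(z<0.03);q=w[m]
        (cx,cy),r=cv2.minEnclosingCircle(q[:,:2].astype(np.float32))
        col=c["frame"][b:d,a:e].reshape(-1,3)[m].mean(0)
        print(n,k,q[:,:2].mean(0).round(4),(round(cx,4),round(cy,4),round(r,4)),np.median(q[:,2]).round(4),m.sum(),col.round())
    # stand: top of housing
    b=dict(top=(285,155,360,275),scene=(240,165,355,260))[n]
    w=W[b[1]:b[3],b[0]:b[2]];f=hsv[b[1]:b[3],b[0]:b[2]]
    ws=w.reshape(-1,3);fs=f.reshape(-1,3)
    def rep(t,m):
        q=ws[m]
        if len(q)<5: print(t,len(q));return
        r=cv2.minAreaRect((q[:,:2]*1000).astype(np.float32)); print(n,t,len(q),np.round(r[0],1),np.round(r[1],1),round(r[2],2),"z",np.median(q[:,2]).round(4),"mean",q.mean(0).round(4))
    z=ws[:,2]
    rep("base",(z>0.015)&(z<0.024)); rep("house",(abs(z-.114)<.006))
    rep("knobtop",(z>0.168)&(z<.18)); rep("guard",(fs[:,0]<20)&(fs[:,0]>8)&(fs[:,1]>150)&(abs(z-.098)<.006))
    rep("yellow",(fs[:,0]<35)&(fs[:,0]>22)&(fs[:,1]>150)&(z>.1))
c=np.load("top0.npz")["frame"];s=np.load("scene0.npz")["frame"]
A=cv2.resize(c[205:275,370:440],(400,400),interpolation=2);B=cv2.resize(s[215:285,170:250],(400,400),interpolation=2)
cv2.imwrite("pics/rings.png",np.hstack([A,B])[:,:,::-1])
A=cv2.resize(c[150:280,285:360],None,fx=4,fy=4,interpolation=2)
cv2.imwrite("pics/stand.png",A[:,:,::-1])
E
```

```text
top steel [0.4597 0.3397] (0.4588, 0.3396, 0.032) 0.0207 330 [177. 175. 175.]
top brass [ 0.4991 -0.3056] (0.4996, -0.3056, 0.0233) 0.0201 160 [191. 173.  95.]
top orange [ 0.4735 -0.2208] (0.4735, -0.2214, 0.0233) 0.0193 157 [189. 129.  63.]
top base 1928 [542.8 -26.3] [332.8 147.7] 9.63 z 0.02 mean [ 0.4803 -0.0325  0.0199]
top house 1609 [575.8 -22.2] [138.8 108.3] 4.67 z 0.1143 mean [ 0.5736 -0.0214  0.1143]
top knobtop 81 [529.1 -34.6] [22.8 23.3] 89.14 z 0.1736 mean [ 0.5294 -0.0344  0.1736]
top guard 443 [486.4 -38.7] [121.8  39.8] 4.98 z 0.0982 mean [ 0.4661 -0.0405  0.0983]
top yellow 43 [599.2  11.1] [41.8 19.4] 35.41 z 0.1153 mean [0.5985 0.0102 0.1151]
scene steel [0.4598 0.3355] (0.4588, 0.3387, 0.033) 0.0201 194 [154. 146. 141.]
scene brass [ 0.5005 -0.3089] (0.4987, -0.3084, 0.0236) 0.0204 208 [195. 154.  43.]
scene orange [ 0.4738 -0.225 ] (0.4713, -0.2245, 0.024) 0.0204 180 [199. 106.   8.]
scene base 1214 [528.3 -33.2] [301.8 132. ] 4.74 z 0.0206 mean [ 0.5185 -0.0632  0.0204]
scene house 1515 [574.  -24.7] [142.3 111.2] 5.1 z 0.1147 mean [ 0.5791 -0.0263  0.1145]
scene knobtop 79 [529.3 -36.9] [23.7 25.4] 20.85 z 0.1738 mean [ 0.5304 -0.0382  0.1733]
scene guard 333 [486.7 -39.3] [125.6  41.8] 8.53 z 0.0986 mean [ 0.4703 -0.0425  0.0984]
scene yellow 55 [597.6   9.2] [43.4 23.5] 38.59 z 0.1152 mean [0.5973 0.0072 0.1151]
```

View pics/rings.png

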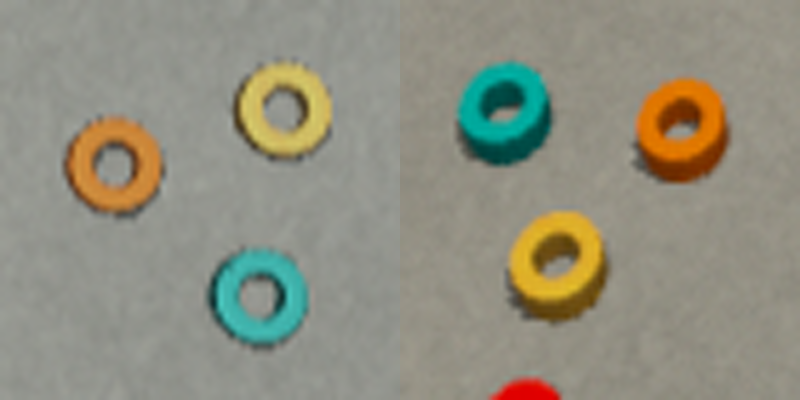

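View pics/stand.png

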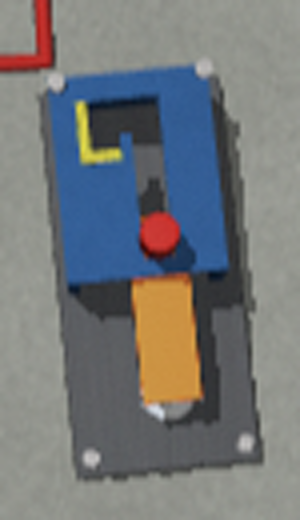

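The brass collar is the yellow ring: top (419,224), scene (202,261), world (0.499,-0.307). The other two are orange and teal. The other measured positions are:
- **Steel collar:** (0.459,0.339)
- **Stand:** yaw about 4.9°, arbor near (0.4343,-0.044)
- **Knob:** (0.529,-0.036)

The jaws should lie along the stand's y axis so the gripper body clears the housing.

>>> {"method": "step_arm", "body": {
  "motion": [
    [[0, 0, -7, 30, 60, 0, 60], [0, 0, -14, 47, 90, 0, 60], [0, 0, -18.6, 65, 125, 0, 60], [0, 0, -18.6, 84, 161, 0, 60], [0, 0, -18.6, 103, 197, 0, 60], [0, 0, -18.6, 122, 234, 0, 60], [0, 0, -18.6, 141, 270, 0, 60], [0, 0, -18.6, 160, 307, 0, 60], [0, 0, -18.6, 179, 343, 0, 60], [0, 0, -18.6, 198, 380, 0, 60], [0, 0, -18.6, 217, 416, 0, 60], [0, 0, -18.6, 236, 453, 0, 60]]
  ]
}}

```text
time_s: 1.15
position: [0.4806, -0.1278, 0.4047]
tcp_rot: [[-0.0, 0.996, 0.085], [0.0, 0.085, -0.996], [-1.0, -0.0, -0.0]]
force: [1.1, -1.0, 0.3]
opening: 0.691
```

>>> {"method": "step_arm", "body": {
  "motion": [
    [[0, 0, 0, 17, 33, 0, 60], [0, 0, 0, 34, 64, 0, 60], [0, 0, 0, 44, 84, 0, 60], [0, 0, 0, 44, 84, 0, 60], [0, 0, 0, 44, 84, 0, 60], [0, 0, 0, 44, 84, 0, 60]]
  ]
}}

```text
time_s: 1.65
position: [0.5237, -0.0461, 0.4045]
tcp_rot: [[-0.001, 0.996, 0.085], [-0.0, 0.085, -0.996], [-1.0, -0.001, 0.0]]
force: [0.5, 0.7, 0.4]
opening: 0.694
```

Run:
```python
from rig import bot
from h import *
s=bot.read_state();print(s["position"],s["force"])
c=bot.capture("wrist");cv2.imwrite("pics/w1.png",c["frame"][:,:,::-1])
c=bot.capture("scene");cv2.imwrite("pics/s1.png",c["frame"][:,:,::-1])
```

```text
[ 0.52374796 -0.0461287   0.40445561] [0.5196076  0.66433207 0.42443394]
```

View pics/w1.png

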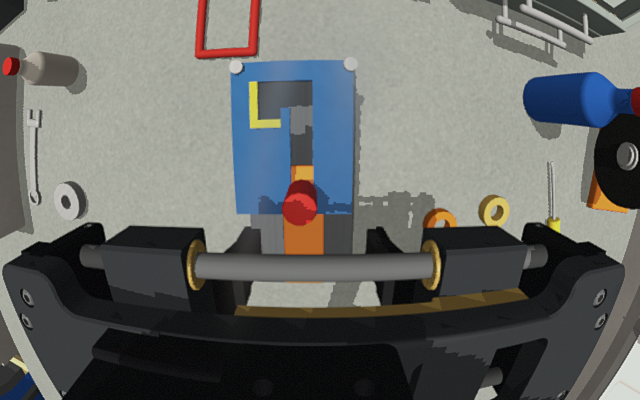

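The wrist view shows the knob at (299,203), between the fingers. I need a further +5.5, +10.3 mm, then straight down.

>>> {"method": "step_arm", "body": {
  "motion": [
    [[0, 0, 0, 5.5, 10.3, 0, 60], [0, 0, 0, 5.5, 10.3, 0, 60], [0, 0, 0, 5.5, 10.3, -30, 60], [0, 0, 0, 5.5, 10.3, -60, 60], [0, 0, 0, 5.5, 10.3, -85, 60], [0, 0, 0, 5.5, 10.3, -91, 60], [0, 0, 0, 5.5, 10.3, -91, 60], [0, 0, 0, 5.5, 10.3, -91, 20], [0, 0, 0, 5.5, 10.3, -91, 15], [0, 0, 0, 5.5, 10.3, -91, 15], [0, 0, 0, 5.5, 10.3, -91, 15], [0, 0, 0, 5.5, 10.3, -91, 15]]
  ]
}}

```text
time_s: 2.75
position: [0.5298, -0.0356, 0.3148]
tcp_rot: [[0.002, 0.996, 0.085], [-0.001, 0.085, -0.996], [-1.0, 0.002, 0.001]]
force: [1.0, -0.0, -0.1]
opening: 0.396
```

>>> {"method": "step_arm", "body": {
  "motion": [
    [[0, 0, 0, 0, 0, 0, 10], [0, 0, 0, 0, 0, 0, 10], [0, 0, 0, 0, 0, 0, 10], [0, 0, 0, 0, 0, 0, 10]]
  ]
}}

```text
time_s: 3.08
position: [0.5297, -0.0356, 0.3143]
tcp_rot: [[0.001, 0.996, 0.085], [-0.0, 0.085, -0.996], [-1.0, 0.001, 0.0]]
force: [-0.7, 0.7, 4.4]
opening: 0.291
```

Gripped at 25.3 mm. Push along the stand's x, aiming for 87 mm of travel.

>>> {"method": "step_arm", "body": {
  "motion": [
    [[0, 0, 0, 10, 0.9, 0, 10], [0, 0, 0, 20, 1.7, 0, 10], [0, 0, 0, 30, 2.6, 0, 10], [0, 0, 0, 40, 3.4, 0, 10], [0, 0, 0, 50, 4.3, 0, 10], [0, 0, 0, 60, 5.1, 0, 10], [0, 0, 0, 70, 6, 0, 10], [0, 0, 0, 78, 6.7, 0, 10], [0, 0, 0, 83, 7.1, 0, 10], [0, 0, 0, 87, 7.4, 0, 10], [0, 0, 0, 87, 7.4, 0, 10], [0, 0, 0, 87, 7.4, 0, 10]]
  ]
}}

```text
time_s: 4.08
position: [0.6138, -0.0279, 0.314]
tcp_rot: [[-0.011, 0.996, 0.086], [0.0, 0.086, -0.996], [-1.0, -0.011, -0.001]]
force: [-10.8, -0.5, 12.3]
opening: 0.293
```

Run:
```python
from rig import bot
from h import *
s=bot.read_state();print(s["position"],s["force"])
c=bot.capture("scene");cv2.imwrite("pics/s2.png",cv2.resize(c["frame"][130:290,200:400],None,fx=4,fy=3.7)[:,:,::-1][:600])
c=bot.capture("wrist");cv2.imwrite("pics/w2.png",c["frame"][:,:,::-1])
```

```text
[ 0.61384694 -0.02790478  0.31397108] [-10.83333758  -0.47646407  12.27811099]
```

View pics/s2.png

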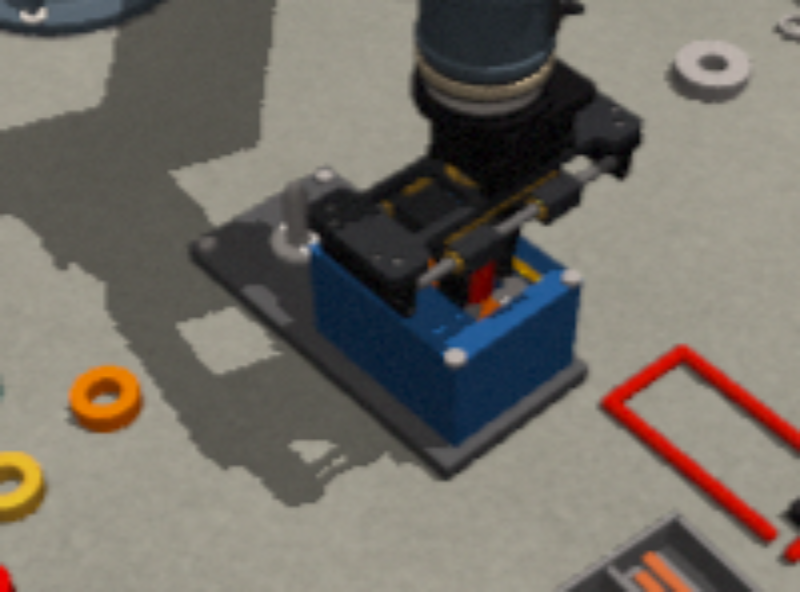

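View pics/w2.png

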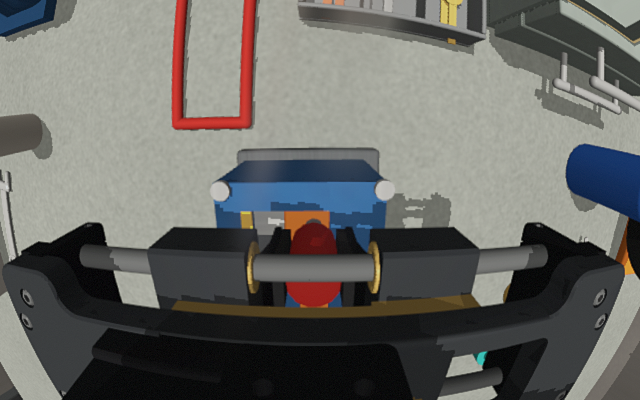

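The guard is pushed about 82.5 mm, given the slight tilt, and the force fits the spring. I'll push 4 mm more, move sideways 28 mm in the stand's +y, then look.

>>> {"method": "step_arm", "body": {
  "motion": [
    [[0, 0, 0, 2, 0.2, 0, 10], [0, 0, 0, 4, 0.3, 0, 10], [0, 0, 0, 4, 0.3, 0, 10], [0, 0, 0, 3.6, 5.3, 0, 10], [0, 0, 0, 3.1, 10.3, 0, 10], [0, 0, 0, 2.7, 15.3, 0, 10], [0, 0, 0, 2.3, 20.3, 0, 10], [0, 0, 0, 1.9, 25.3, 0, 10], [0, 0, 0, 1.6, 28.3, 0, 10], [0, 0, 0, 1.6, 28.6, 0, 10], [0, 0, 0, 1.6, 28.6, 0, 10]]
  ]
}}

```text
time_s: 5.1
position: [0.615, 0.0006, 0.314]
tcp_rot: [[-0.012, 0.996, 0.087], [-0.001, 0.087, -0.996], [-1.0, -0.012, -0.0]]
force: [-10.7, -1.9, 11.3]
opening: 0.286
```

Sideways travel is 28.5 mm with a side force of -1.9 N, which fits the weak spring. Now ease back, release and rise.

>>> {"method": "step_arm", "body": {
  "motion": [
    [[0, 0, 0, -4, -0.4, 0, 10], [0, 0, 0, -8, -0.7, 0, 10], [0, 0, 0, -12, -1.0, 0, 10], [0, 0, 0, -15, -1.3, 0, 10], [0, 0, 0, -15, -1.3, 0, 10], [0, 0, 0, -15, -1.3, 0, 10]]
  ]
}}

```text
time_s: 5.6
position: [0.6003, -0.0011, 0.314]
tcp_rot: [[-0.01, 0.996, 0.086], [-0.001, 0.086, -0.996], [-1.0, -0.01, -0.0]]
force: [-10.2, -2.4, 10.9]
opening: 0.288
```

>>> {"method": "step_arm", "body": {
  "motion": [
    [[0, 0, 0, -2, 0, 0, 10], [0, 0, 0, -2, 0, 0, 30], [0, 0, 0, -2, 0, 0, 60], [0, 0, 0, -2, 0, 0, 60], [0, 0, 0, -2, 0, 0, 60], [0, 0, 0, -2, 0, 0, 60], [0, 0, 0, -2, 0, 30, 60], [0, 0, 0, -2, 0, 60, 80], [0, 0, 0, -2, 0, 90, 80], [0, 0, 0, -32, 30, 90, 80], [0, 0, 0, -52, 60, 90, 80], [0, 0, 0, -62, 95, 90, 80]]
  ]
}}

```text
time_s: 6.6
position: [0.5391, 0.0943, 0.4041]
tcp_rot: [[-0.002, 0.997, 0.083], [-0.0, 0.083, -0.997], [-1.0, -0.002, -0.0]]
force: [0.5, 0.3, 0.0]
opening: 0.902
```

Run:
```python
from rig import bot
from h import *
s=bot.read_state();print(s["position"],s["force"])
c=bot.capture("scene");np.savez("scene3.npz",**c);cv2.imwrite("pics/s3.png",cv2.resize(c["frame"][130:290,200:400],None,fx=4,fy=3.7)[:,:,::-1][:600])
W=pts(c)
b=(240,165,355,260);w=W[b[1]:b[3],b[0]:b[2]].reshape(-1,3);hs=cv2.cvtColor(c["frame"],cv2.COLOR_RGB2HSV)[b[1]:b[3],b[0]:b[2]].reshape(-1,3)
m=(w[:,2]>.168)&(w[:,2]<.18)&(hs[:,1]>150);print("knob",m.sum(),w[m].mean(0))
c=bot.capture("wrist");cv2.imwrite("pics/w3.png",c["frame"][:,:,::-1])
```

```text
[0.53914368 0.09434994 0.40411158] [0.48787374 0.34031409 0.02263801]
knob 78 [ 0.59687849 -0.00416164  0.17369813]
```

View pics/s3.png

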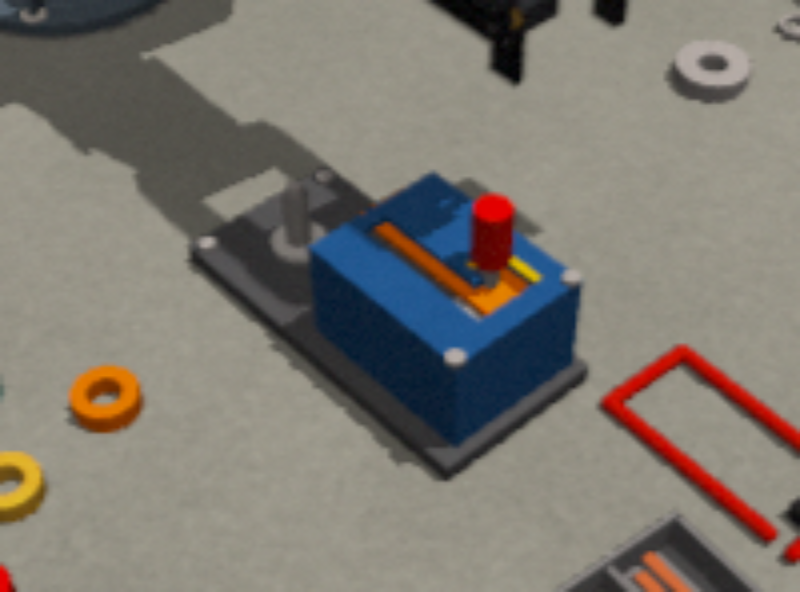

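View pics/w3.png

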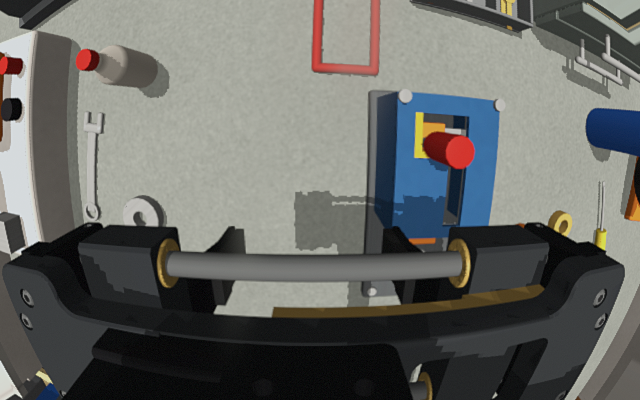

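The scene view shows the knob in the notch at world (0.597,-0.004), where (0.596,-0.002) was expected. The guard holds itself and the arbor is exposed at crop pixel (295,215). Next I check the arbor position and the wrench clearance.

Run:
```python
from h import *
from rig import bot
t=bot.capture("top");cv2.imwrite("pics/t4.png",cv2.resize(t["frame"][150:280,140:360],(800,473))[:,:,::-1])
for n,c in(("scene",dict(np.load("scene3.npz"))),("top",t)):
    W=pts(c).reshape(-1,3)
    d=np.hypot(W[:,0]-.434,W[:,1]+.044)
    for a,b in((.022,.03),(.04,.075),(.08,.09)):
        q=W[(d<.03)&(W[:,2]>a)&(W[:,2]<b)]
        if len(q):print(n,a,len(q),q.mean(0).round(4),q.min(0).round(4),q.max(0).round(4))
c=dict(np.load("top0.npz"));W=pts(c)[180:255,140:172].reshape(-1,3);q=W[(W[:,2]>.004)&(W[:,2]<.03)];print("wrench",q.min(0),q.max(0))
```

```text
scene 0.022 82 [ 0.435  -0.0519  0.0259] [ 0.4119 -0.0721  0.022 ] [ 0.4531 -0.0164  0.0299]
scene 0.04 53 [ 0.439 -0.049  0.058] [ 0.4288 -0.0545  0.04  ] [ 0.4445 -0.0393  0.0748]
scene 0.08 22 [ 0.436  -0.0471  0.0843] [ 0.4294 -0.053   0.08  ] [ 0.441  -0.0384  0.0888]
top 0.022 163 [ 0.4341 -0.0436  0.0255] [ 0.4067 -0.0724  0.022 ] [ 0.4624 -0.0166  0.03  ]
top 0.04 7 [ 0.4354 -0.0389  0.0686] [ 0.4276 -0.0458  0.0479] [ 0.4438 -0.0348  0.0748]
top 0.08 21 [ 0.4354 -0.0432  0.0855] [ 0.4299 -0.0506  0.0815] [ 0.4434 -0.0372  0.0894]
wrench [0.41905134 0.39748852 0.00400011] [0.63111111 0.49038731 0.01574098]
```

View pics/t4.png

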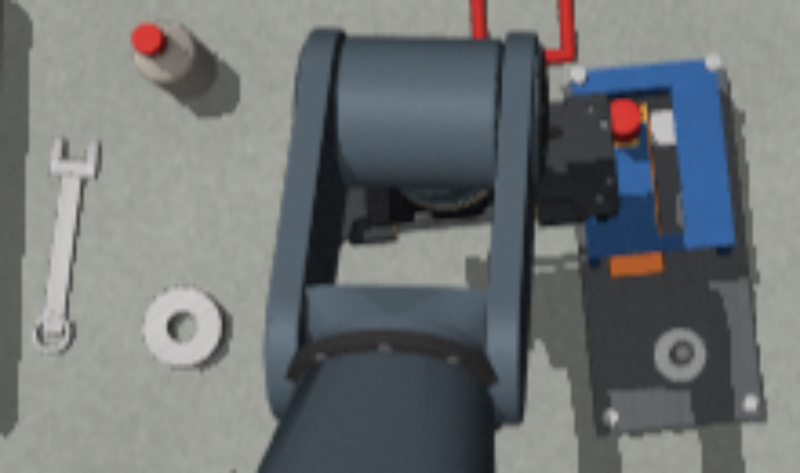

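Guard parked, arbor at about (0.4346,-0.0437), wrench edge at y≈0.425, so about 27 mm clear of the open fingers. I'll go over the steel collar.

>>> {"method": "step_arm", "body": {
  "motion": [
    [[0, 0, 0, -10, 30, 0, 82], [0, 0, 0, -20, 62, 0, 82], [0, 0, 0, -32, 98, 0, 82], [0, 0, 0, -44, 135, 0, 82], [0, 0, 0, -56, 170, 0, 82], [0, 0, 0, -67, 205, 0, 82], [0, 0, 0, -77, 235, 0, 82], [0, 0, 0, -80, 245, 0, 82], [0, 0, 0, -80, 245, -30, 82], [0, 0, 0, -80, 245, -70, 82], [0, 0, 0, -80, 245, -110, 82], [0, 0, 0, -80, 245, -110, 82]]
  ]
}}

```text
time_s: 7.75
position: [0.4597, 0.3371, 0.2857]
tcp_rot: [[-0.015, 0.996, 0.084], [-0.008, 0.084, -0.996], [-1.0, -0.016, 0.006]]
force: [-1.4, -1.1, -0.1]
opening: 0.941
```

Run:
```python
from rig import bot
from h import *
s=bot.read_state();print(s["position"],s["qvel"].round(2),s["joint_positions"].round(1))
c=bot.capture("wrist");cv2.imwrite("pics/w5.png",c["frame"][:,:,::-1])
c=bot.capture("scene");cv2.imwrite("pics/s5.png",cv2.resize(c["frame"][90:220,300:460],(800,600))[:,:,::-1])
```

```text
[0.45966142 0.33707969 0.28568947] [ 0.05 -5.94 -3.05  0.14  7.04  0.19] [ 25.   35.5  95.7  -0.   49.8 110.2]
```

View pics/w5.png

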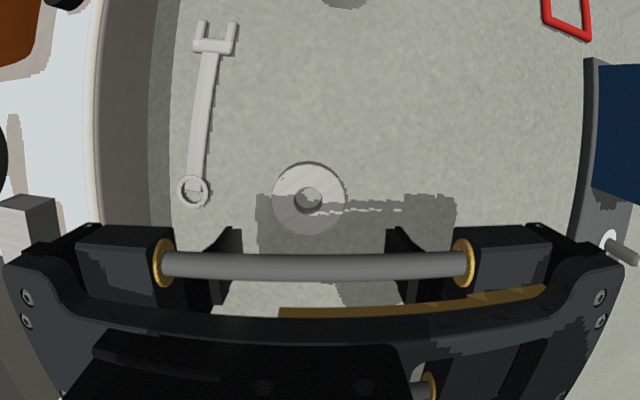

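View pics/s5.png

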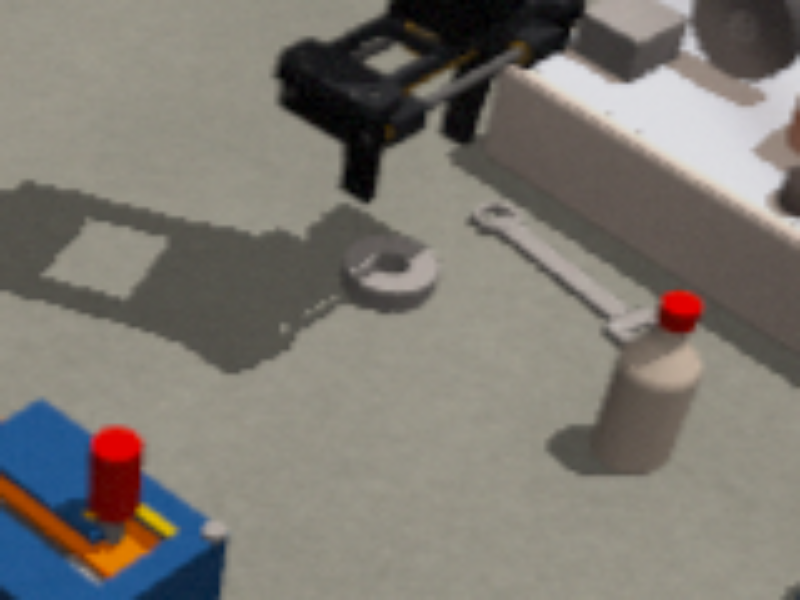

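>>> {"method": "step_arm", "body": {
  "motion": [
    [[0, 0, 0, -1, 1, -20, 84], [0, 0, 0, -1, 1, -50, 84], [0, 0, 0, -1, 1, -80, 84], [0, 0, 0, -1, 1, -85, 84], [0, 0, 0, -1, 1, -85, 84], [0, 0, 0, -1, 1, -85, 84], [0, 0, 0, -1, 1, -85, 84], [0, 0, 0, -1, 1, -85, 84]]
  ]
}}

```text
time_s: 8.52
position: [0.4612, 0.3406, 0.2112]
tcp_rot: [[0.004, 0.996, 0.085], [0.002, 0.085, -0.996], [-1.0, 0.004, -0.002]]
force: [0.3, -0.3, 0.9]
opening: 0.969
```

>>> {"method": "step_arm", "body": {
  "motion": [
    [[0, 0, 0, -2.3, -1.8, -15, 84], [0, 0, 0, -2.3, -1.8, -25, 84], [0, 0, 0, -2.3, -1.8, -25, 84], [0, 0, 0, -2.3, -1.8, -25, 84], [0, 0, 0, -2.3, -1.8, -25, 84]]
  ]
}}

```text
time_s: 8.93
position: [0.4581, 0.3386, 0.1841]
tcp_rot: [[0.001, 0.996, 0.085], [0.0, 0.085, -0.996], [-1.0, 0.001, -0.0]]
force: [-0.4, 0.6, -0.0]
opening: 0.967
```

Run:
```python
from rig import bot
from h import *
s=bot.read_state();print(s["position"],s["tcp_rot"].round(4).tolist(),s["force"])
c=bot.capture("scene");cv2.imwrite("pics/s6.png",cv2.resize(c["frame"][90:190,320:440],(720,600))[:,:,::-1])
c=bot.capture("wrist");cv2.imwrite("pics/w6.png",c["frame"][:,:,::-1])
```

```text
[0.45812978 0.33855078 0.18413426] [[0.0006, 0.9964, 0.0851], [0.0003, 0.0851, -0.9964], [-1.0, 0.0007, -0.0003]] [-0.42022561  0.64684043 -0.00830085]
```

View pics/s6.png

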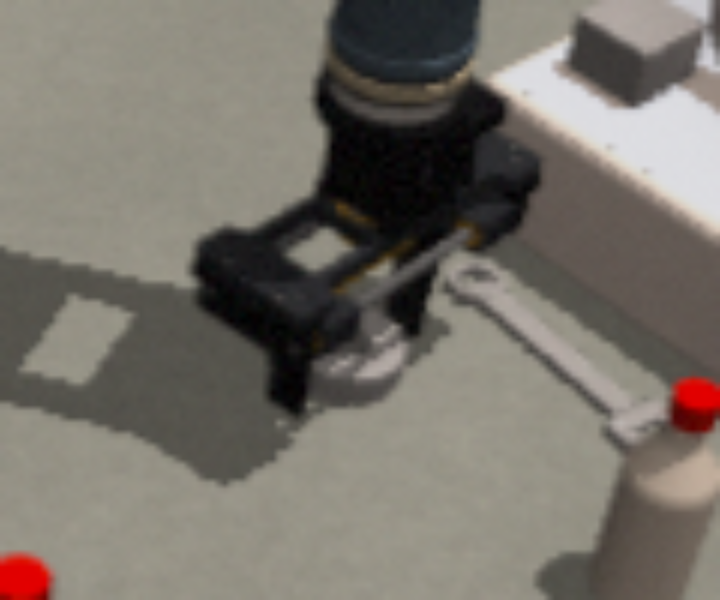

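View pics/w6.png

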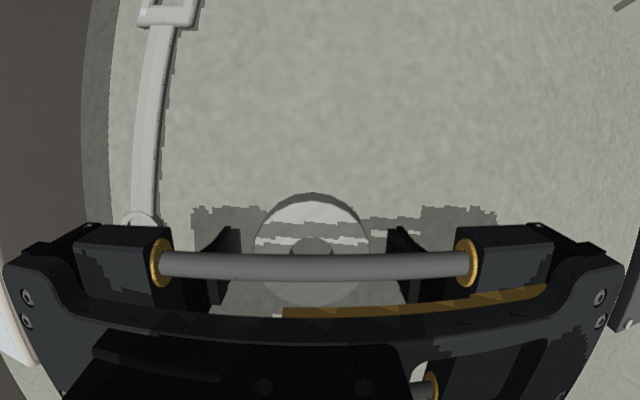

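The fingers straddle the steel collar (wrist centre about (311,245)), clear of the wrench. Closing.

>>> {"method": "step_arm", "body": {
  "motion": [
    [[0, 0, 0, 0.5, 0, 1.5, 60], [0, 0, 0, 0.5, 0, 1.5, 55], [0, 0, 0, 0.5, 0, 1.5, 50], [0, 0, 0, 0.5, 0, 1.5, 50], [0, 0, 0, 0.5, 0, 1.5, 50], [0, 0, 0, 0.5, 0, 1.5, 50], [0, 0, 0, 0.5, 0, 1.5, 50], [0, 0, 0, 0.5, 0, 1.5, 50], [0, 0, 0, 0.5, 0, 1.5, 50], [0, 0, 0, 0.5, 0, 1.5, 50]]
  ]
}}

```text
time_s: 9.87
position: [0.4584, 0.3385, 0.1854]
tcp_rot: [[0.0, 0.996, 0.085], [0.0, 0.085, -0.996], [-1.0, 0.0, -0.0]]
force: [-0.8, 1.8, 2.3]
opening: 0.717
```

Gripped at 62.4 mm. Lift and carry to above the arbor.

>>> {"method": "step_arm", "body": {
  "motion": [
    [[0, 0, 0, 0, 0, 20, 50], [0, 0, 0, 0, 0, 50, 50], [0, 0, 0, 0, 0, 85, 50], [0, 0, 0, 0, 0, 120, 50], [0, 0, 0, 0, -20, 135, 50], [0, 0, 0, -1, -50, 135, 50], [0, 0, 0, -3, -85, 135, 50], [0, 0, 0, -5, -120, 135, 50], [0, 0, 0, -8, -155, 135, 50], [0, 0, 0, -10, -190, 135, 50], [0, 0, 0, -13, -225, 135, 50], [0, 0, 0, -16, -260, 135, 50]]
  ]
}}

```text
time_s: 10.87
position: [0.4415, 0.0768, 0.3198]
tcp_rot: [[-0.002, 0.996, 0.086], [-0.0, 0.086, -0.996], [-1.0, -0.002, 0.0]]
force: [-0.4, -0.4, -1.8]
opening: 0.714
```

>>> {"method": "step_arm", "body": {
  "motion": [
    [[0, 0, 0, -2, -30, 0, 50], [0, 0, 0, -4, -60, 0, 50], [0, 0, 0, -6, -90, 0, 50], [0, 0, 0, -8, -110, 0, 50], [0, 0, 0, -8, -122, 0, 50], [0, 0, 0, -8, -122, 0, 50], [0, 0, 0, -8, -122, 0, 50], [0, 0, 0, -8, -122, 0, 50], [0, 0, 0, -8, -122, 0, 50], [0, 0, 0, -8, -122, 0, 50]]
  ]
}}

```text
time_s: 11.7
position: [0.4342, -0.0426, 0.3201]
tcp_rot: [[-0.001, 0.996, 0.087], [0.0, 0.087, -0.996], [-1.0, -0.001, -0.0]]
force: [-0.3, 0.2, -2.3]
opening: 0.714
```

Run:
```python
from rig import bot
from h import *
s=bot.read_state();print(s["position"],s["tcp_rot"].round(4).tolist(),s["force"],s["opening"],s["qvel"].round(2))
c=bot.capture("scene");np.savez("scene7.npz",**c);cv2.imwrite("pics/s7.png",cv2.resize(c["frame"][130:260,220:376],(720,600))[:,:,::-1])
W=pts(c)
p=W.reshape(-1,3);d=np.hypot(p[:,0]-s["position"][0],p[:,1]-s["position"][1])
m=(d<.04)&(abs(p[:,2]-.153)<.006)&(c["frame"].reshape(-1,3).min(1)>110);q=p[m];print(len(q),q.mean(0),q.min(0),q.max(0))
c=bot.capture("top");cv2.imwrite("pics/t7.png",cv2.resize(c["frame"][150:280,240:400],(738,600))[:,:,::-1])
c=bot.capture("wrist");np.savez("wrist7.npz",**c);cv2.imwrite("pics/w7.png",c["frame"][:,:,::-1])
```

```text
[ 0.43418111 -0.04264554  0.32014643] [[-0.0006, 0.9962, 0.0867], [0.0003, 0.0867, -0.9962], [-1.0, -0.0006, -0.0004]] [-0.31236509  0.24696493 -2.31228224] 0.7137165544129566 [ 0.   -0.1  -0.2  -0.18 -0.05  0.01]
64 [ 0.45406101 -0.04450024  0.15520118] [ 0.44149876 -0.07155871  0.15081035] [ 0.46370222 -0.0221498   0.15731759]
```

View pics/s7.png

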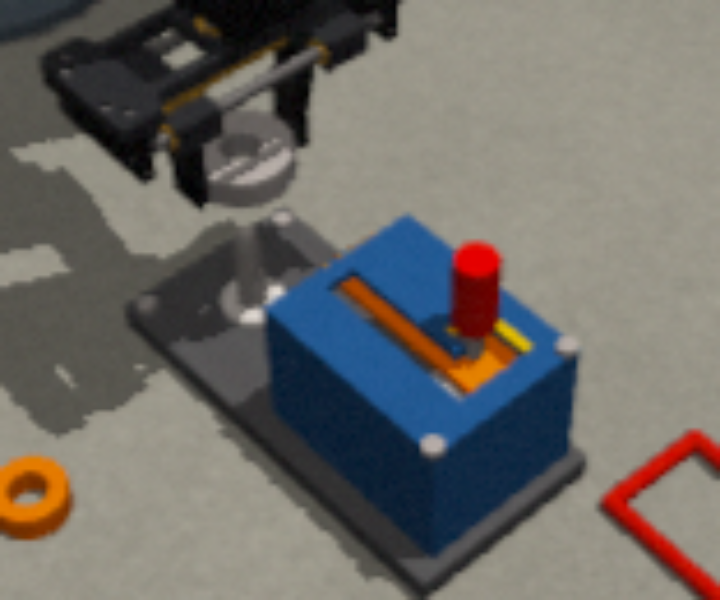

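View pics/w7.png

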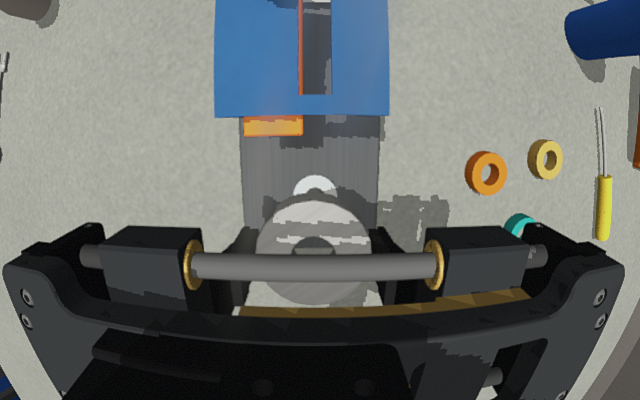

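```bash
cat >> h.py <<'E'
def fpts(c):
    z=c["range_z"];v,u=np.mgrid[0:z.shape[0],0:z.shape[1]]
    x=(u-c["cx"])/c["fx"];y=(v-c["cy"])/c["fy"];th=np.hypot(x,y);k=np.where(th>1e-6,np.tan(th)/np.maximum(th,1e-9),1)
    P=np.stack([x*k*z,y*k*z,z],-1);M=c["cam_to_world"];W=P@M[:3,:3].T+M[:3,3];W[z==0]=np.nan;return W
from scipy.optimize import least_squares
def circ(q,r,c0):
    # fit of fixed-radius circle to edge points (robust)
    return least_squares(lambda p:np.hypot(q[:,0]-p[0],q[:,1]-p[1])-r,c0,loss="soft_l1",f_scale=.001)
E
python3 - <<'E'
from h import *
c=dict(np.load("wrist7.npz"));W=fpts(c);p=W.reshape(-1,3)
c0=np.array([.434,-.043])
d=np.hypot(*(p[:,:2]-c0).T)
m=(d<.045)&(abs(p[:,2]-.155)<.004);q=p[m];print(len(q),q.mean(0),q.min(0),q.max(0))
M=m.reshape(400,640).astype(np.uint8)
e=M-cv2.erode(M,np.ones((3,3)));Q=W[e>0]
for r,lo,hi in((.031,.024,.04),(.0115,.0,.02)):
    D=np.hypot(*(Q[:,:2]-c0).T);E=Q[(D>lo)&(D<hi)]
    # front side only (x>center for outer)
    if r>.02:E=E[E[:,0]>.43]
    s=circ(E,r,c0);print(r,len(E),s.x,np.abs(s.fun).mean())
m=(d<.05)&(abs(p[:,2]-.026)<.0025);q=p[m];print("flange",len(q),q.mean(0),q.min(0),q.max(0),np.median(q[:,2]))
cv2.imwrite("pics/m7.png",cv2.resize(c["frame"][150:310,220:420],(750,600),interpolation=2)[:,:,::-1])
E
```

```text
6389 [ 0.44071053 -0.0429338   0.15403024] [ 0.40399903 -0.08252733  0.15100218] [ 0.46549037 -0.00282284  0.15899917]
0.031 501 [ 0.43351737 -0.04370239] 0.0022060848164081187
0.0115 213 [ 0.43467267 -0.04374203] 0.0033012809392661212
flange 547 [ 0.44488507 -0.04434156  0.02527594] [ 0.43376365 -0.06432453  0.0235428 ] [ 0.45395288 -0.02545881  0.02848191] 0.025249450463309453
```

View pics/m7.png

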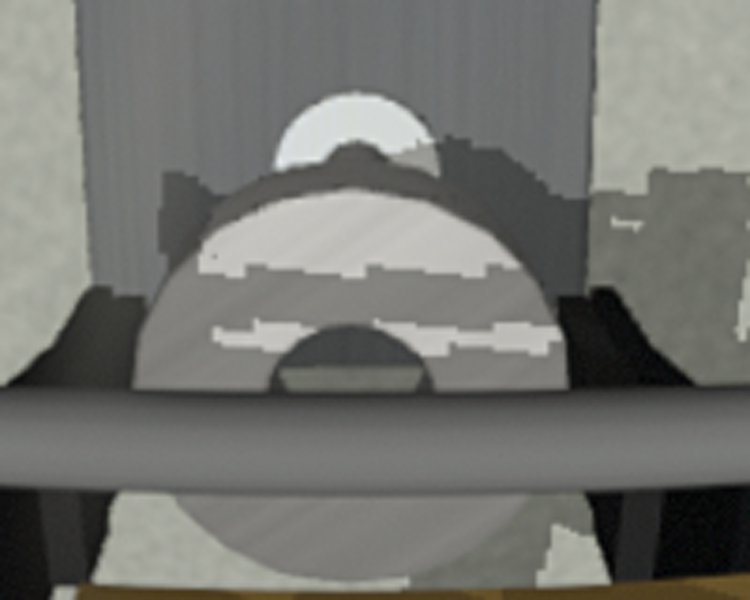

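Run:
```python
from h import *
c=dict(np.load("wrist7.npz"));M=c["cam_to_world"]
def ray(u,v,z):
    x=(u-c["cx"])/c["fx"];y=(v-c["cy"])/c["fy"];th=np.hypot(x,y);d=np.array([x/th*np.sin(th),y/th*np.sin(th),np.cos(th)]);d=M[:3,:3]@d;o=M[:3,3];return (o+d*(z-o[2])/d[2])[:2]
f=lambda a,b:(220+a/3.75,150+b/3.75)
E=np.array([ray(*f(a,b),.1545) for a,b in((133,380),(568,380),(145,320),(168,278),(555,310),(520,262),(350,190),(270,205),(440,210))])
s=circ(E,.031,[.434,-.043]);print("collar",s.x,s.fun.round(4))
B=np.array([ray(*f(a,b),.1545) for a,b in((270,388),(432,388),(285,355),(418,355),(350,323),(315,333),(388,333))])
s=circ(B,.0115,[.434,-.043]);print("bore",s.x,s.fun.round(4))
F=np.array([ray(*f(a,b),.026) for a,b in((274,165),(440,172),(357,92),(315,103),(400,103),(288,130),(427,130))])
s=circ(F,.020,[.434,-.043]);print("flange",s.x,s.fun.round(4))
```

```text
collar [ 0.43372302 -0.04378254] [-0.0006 -0.0007 -0.0002  0.      0.0001 -0.      0.0003  0.0001 -0.0002]
bore [ 0.43473253 -0.04370154] [-0.0002 -0.0002 -0.0001 -0.      0.0003 -0.0001 -0.0001]
flange [ 0.43454916 -0.04534108] [ 0.0003  0.0002 -0.      0.      0.0001 -0.0002 -0.0001]
```

In the wrist camera the collar sits at (0.434,-0.0437) and the flange at (0.4345,-0.0453), so I correct by (+0.4,-1.3) mm. I'll lower onto the taper and check the force.

>>> {"method": "step_arm", "body": {
  "motion": [
    [[0, 0, 0, 0.4, -1.3, 0, 50], [0, 0, 0, 0.4, -1.3, -10, 50], [0, 0, 0, 0.4, -1.3, -25, 50], [0, 0, 0, 0.4, -1.3, -40, 50], [0, 0, 0, 0.4, -1.3, -50, 50], [0, 0, 0, 0.4, -1.3, -57, 50], [0, 0, 0, 0.4, -1.3, -62, 50], [0, 0, 0, 0.4, -1.3, -66, 50], [0, 0, 0, 0.4, -1.3, -66, 50], [0, 0, 0, 0.4, -1.3, -66, 50]]
  ]
}}

```text
time_s: 12.68
position: [0.4349, -0.045, 0.2544]
tcp_rot: [[0.0, 0.996, 0.085], [-0.0, 0.085, -0.996], [-1.0, 0.0, 0.0]]
force: [0.5, 0.4, -2.8]
opening: 0.707
```

Run:
```python
from rig import bot
from h import *
s=bot.read_state();print(s["position"],s["force"],s["moment"])
c=bot.capture("scene");cv2.imwrite("pics/s8.png",cv2.resize(c["frame"][140:240,230:350],(720,600))[:,:,::-1])
```

```text
[ 0.43492504 -0.04496191  0.25435219] [ 0.52721124  0.39431631 -2.75911064] [ 0.02687656 -0.03348074  0.00012102]
```

View pics/s8.png

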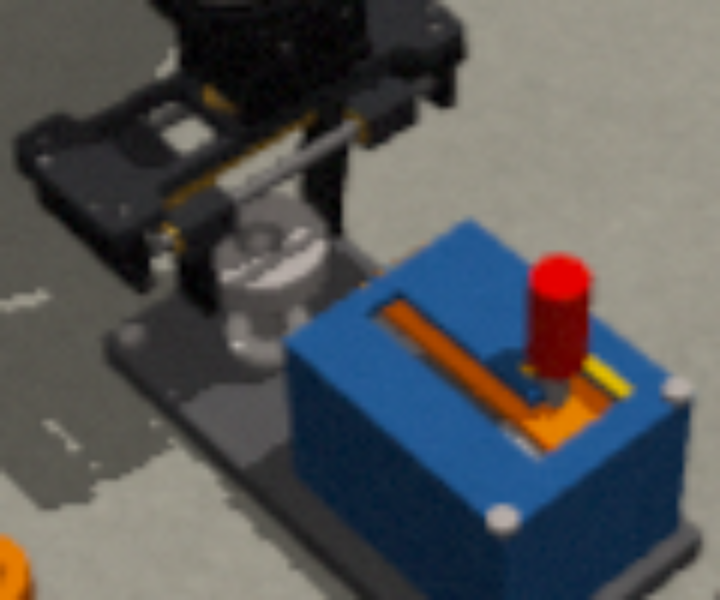

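The collar is threaded about 17 mm with no contact force. Lower to the seat.

>>> {"method": "step_arm", "body": {
  "motion": [
    [[0, 0, 0, 0, 0, -10, 50], [0, 0, 0, 0, 0, -20, 50], [0, 0, 0, 0, 0, -30, 50], [0, 0, 0, 0, 0, -37, 50], [0, 0, 0, 0, 0, -40, 50], [0, 0, 0, 0, 0, -42, 50], [0, 0, 0, 0, 0, -42.5, 50], [0, 0, 0, 0, 0, -42.5, 50], [0, 0, 0, 0, 0, -42.5, 50]]
  ]
}}

```text
time_s: 13.48
position: [0.4349, -0.0449, 0.2121]
tcp_rot: [[0.001, 0.996, 0.085], [-0.0, 0.085, -0.996], [-1.0, 0.001, 0.0]]
force: [-0.7, 0.1, -2.1]
opening: 0.715
```

>>> {"method": "step_arm", "body": {
  "motion": [
    [[0, 0, 0, 0, 0, -0.7, 50], [0, 0, 0, 0, 0, -0.7, 50], [0, 0, 0, 0, 0, -0.7, 70], [0, 0, 0, 0, 0, -0.7, 80], [0, 0, 0, 0, 0, -0.7, 80], [0, 0, 0, 0, 0, -0.7, 80], [0, 0, 0, 0, 0, 10, 80], [0, 0, 0, 0, 0, 40, 80], [0, 0, 0, 0, 0, 80, 80], [0, 0, 0, 0, 0, 120, 80], [0, 0, 0, 10, -30, 130, 80], [0, 0, 0, 20, -65, 130, 80]]
  ]
}}

```text
time_s: 14.48
position: [0.455, -0.109, 0.3455]
tcp_rot: [[0.006, 0.996, 0.089], [-0.003, 0.089, -0.996], [-1.0, 0.006, 0.003]]
force: [2.1, 0.5, -0.6]
opening: 0.917
```

Run:
```python
from rig import bot
from h import *
s=bot.read_state();print(s["position"],s["force"],s["moment"])
c=bot.capture("scene");cv2.imwrite("pics/s9.png",cv2.resize(c["frame"][140:240,230:350],(720,600))[:,:,::-1])
W=pts(c).reshape(-1,3);d=np.hypot(W[:,0]-.4345,W[:,1]+.0445);q=W[(d<.033)&(d>.012)&(W[:,2]>.035)&(W[:,2]<.06)]
print(len(q),np.median(q,0),q[q[:,2]>.042].mean(0))
t=q[q[:,2]>.043];A=np.c_[t[:,:2]-t[:,:2].mean(0),np.ones(len(t))];print("plane",np.linalg.lstsq(A,t[:,2],rcond=None)[0])
```

```text
[ 0.45499005 -0.10902416  0.34550736] [ 2.07926857  0.50095328 -0.5887437 ] [ 0.0542469  -0.08457902 -0.00303813]
212 [ 0.44043236 -0.0571858   0.0464168 ] [ 0.43656186 -0.05071751  0.04658625]
plane [-0.00092427  0.01197884  0.04667049]
```

View pics/s9.png

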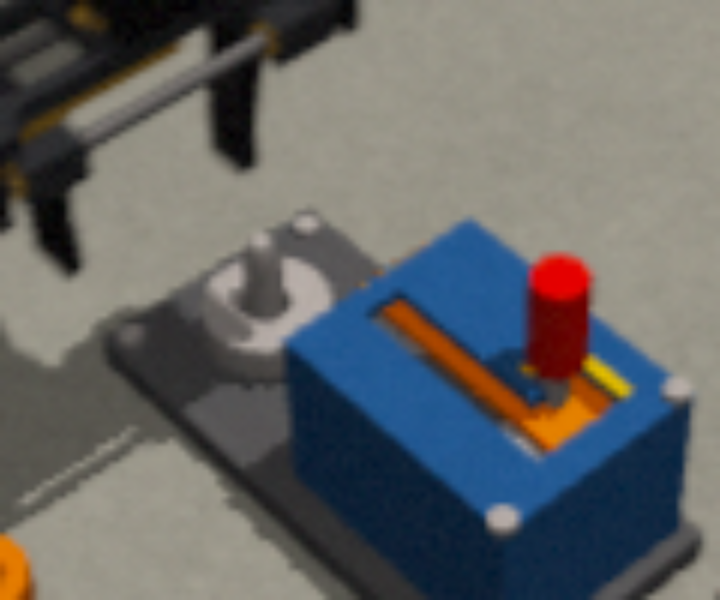

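The steel collar lies flat, its top at 46.6 mm and level within about 1%. On to the brass one.

>>> {"method": "step_arm", "body": {
  "motion": [
    [[0, 0, 0, 6, -30, 0, 62], [0, 0, 0, 14, -65, 0, 62], [0, 0, 0, 22, -100, 0, 62], [0, 0, 0, 30, -135, 0, 62], [0, 0, 0, 38, -170, 0, 62], [0, 0, 0, 44, -190, 0, 62], [0, 0, 0, 44, -198, -20, 62], [0, 0, 0, 44, -198, -50, 62], [0, 0, 0, 44, -198, -70, 62], [0, 0, 0, 44, -198, -70, 62], [0, 0, 0, 44, -198, -70, 62], [0, 0, 0, 44, -198, -70, 62]]
  ]
}}

```text
time_s: 15.53
position: [0.4991, -0.308, 0.2725]
tcp_rot: [[0.001, 0.996, 0.085], [-0.001, 0.085, -0.996], [-1.0, 0.001, 0.001]]
force: [0.3, 0.1, 0.1]
opening: 0.712
```

Run:
```python
from rig import bot
from h import *
s=bot.read_state();print(s["position"],s["tcp_rot"].round(4).tolist(),s["opening"])
c=bot.capture("wrist");np.savez("wrist10.npz",**c);cv2.imwrite("pics/w10.png",c["frame"][:,:,::-1])
W=fpts(c);hs=cv2.cvtColor(c["frame"],cv2.COLOR_RGB2HSV)
d=np.hypot(W[...,0]-.499,W[...,1]+.307);m=(d<.035)&(abs(W[...,2]-.02)<.004)&(hs[...,1]>70);q=W[m];print(len(q),q.mean(0),q.min(0),q.max(0))
c=bot.capture("scene");cv2.imwrite("pics/s10.png",cv2.resize(c["frame"][170:350,90:306],(720,600))[:,:,::-1])
```

```text
[ 0.49910044 -0.30800928  0.27245075] [[0.0008, 0.9964, 0.0852], [-0.0008, 0.0852, -0.9964], [-1.0, 0.0008, 0.0008]] 0.7120514290971819
1885 [ 0.49992874 -0.30784085  0.01908822] [ 0.47680053 -0.33033492  0.01605633] [ 0.52151991 -0.28566164  0.02130316]
```

View pics/w10.png

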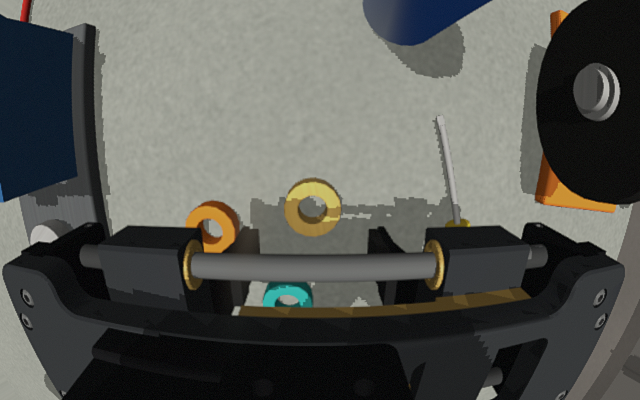

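View pics/s10.png

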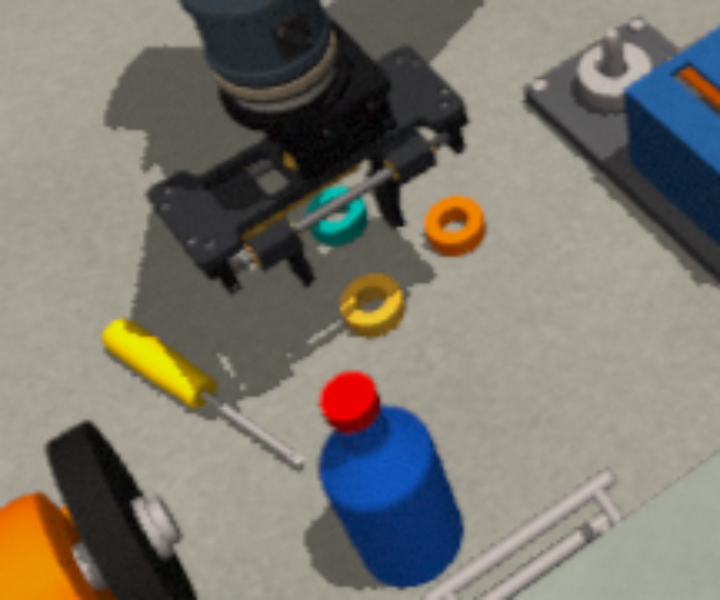

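Wrist view: brass ring at (313,207), world (0.4995,-0.308), under the jaws; orange (212,227), teal (288,297) and the screwdriver (450,170) are clear. Descend and grip.

>>> {"method": "step_arm", "body": {
  "motion": [
    [[0, 0, 0, 0.4, 0, -30, 62], [0, 0, 0, 0.4, 0, -60, 62], [0, 0, 0, 0.4, 0, -80, 62], [0, 0, 0, 0.4, 0, -86, 62], [0, 0, 0, 0.4, 0, -86, 62], [0, 0, 0, 0.4, 0, -86, 62], [0, 0, 0, 0.4, 0, -86, 40], [0, 0, 0, 0.4, 0, -86, 35], [0, 0, 0, 0.4, 0, -86, 35], [0, 0, 0, 0.4, 0, -86, 35], [0, 0, 0, 0.4, 0, -86, 35], [0, 0, 0, 0.4, 0, -86, 35]]
  ]
}}

```text
time_s: 16.63
position: [0.4995, -0.3081, 0.187]
tcp_rot: [[0.001, 0.996, 0.085], [-0.001, 0.085, -0.996], [-1.0, 0.001, 0.001]]
force: [-0.7, 0.4, 6.2]
opening: 0.521
```

>>> {"method": "step_arm", "body": {
  "motion": [
    [[0, 0, 0, 0, 0, 0, 35], [0, 0, 0, 0, 0, 0, 35]]
  ]
}}

```text
time_s: 16.8
position: [0.4995, -0.3081, 0.187]
tcp_rot: [[0.001, 0.996, 0.085], [-0.001, 0.085, -0.996], [-1.0, 0.001, 0.001]]
force: [-0.0, 0.4, 7.3]
opening: 0.516
```

Gripped at 45 mm. Lift and carry to the arbor.

>>> {"method": "step_arm", "body": {
  "motion": [
    [[0, 0, 0, 0, 0, 20, 35], [0, 0, 0, 0, 0, 55, 35], [0, 0, 0, 0, 0, 95, 35], [0, 0, 0, 0, 0, 135, 35], [0, 0, 0, -6, 25, 135, 35], [0, 0, 0, -14, 60, 135, 35], [0, 0, 0, -23, 95, 135, 35], [0, 0, 0, -32, 130, 135, 35], [0, 0, 0, -41, 165, 135, 35], [0, 0, 0, -49, 200, 135, 35], [0, 0, 0, -57, 230, 135, 35], [0, 0, 0, -63, 250, 135, 35]]
  ]
}}

```text
time_s: 17.8
position: [0.4344, -0.0552, 0.3207]
tcp_rot: [[-0.002, 0.996, 0.086], [0.001, 0.086, -0.996], [-1.0, -0.002, -0.002]]
force: [-0.1, 0.2, -1.5]
opening: 0.52
```

>>> {"method": "step_arm", "body": {
  "motion": [
    [[0, 0, 0, -1.6, 13, 0, 35], [0, 0, 0, -1.6, 13, 0, 35], [0, 0, 0, -1.6, 13, 0, 35], [0, 0, 0, -1.6, 13, 0, 35], [0, 0, 0, -1.6, 13, 0, 35], [0, 0, 0, -1.6, 13, 0, 35]]
  ]
}}

```text
time_s: 18.3
position: [0.435, -0.0459, 0.3207]
tcp_rot: [[0.001, 0.996, 0.084], [-0.0, 0.084, -0.996], [-1.0, 0.001, 0.0]]
force: [0.2, 0.3, -2.1]
opening: 0.523
```

Run:
```python
from rig import bot
from h import *
s=bot.read_state();print(s["position"],s["tcp_rot"].round(4).tolist(),s["opening"],s["force"])
c=bot.capture("wrist");np.savez("wrist11.npz",**c);cv2.imwrite("pics/w11.png",cv2.resize(c["frame"][150:310,220:420],(750,600),interpolation=2)[:,:,::-1])
W=fpts(c);hs=cv2.cvtColor(c["frame"],cv2.COLOR_RGB2HSV)
d=np.hypot(W[...,0]-.435,W[...,1]+.045);m=(d<.035)&(abs(W[...,2]-.155)<.006)&(hs[...,1]>70);q=W[m];print(len(q),q.mean(0),q.min(0),q.max(0))
c=bot.capture("scene");cv2.imwrite("pics/s11.png",cv2.resize(c["frame"][130:250,220:364],(720,600))[:,:,::-1])
```

```text
[ 0.43502643 -0.04588716  0.32074344] [[0.0006, 0.9965, 0.0837], [-0.0004, 0.0837, -0.9965], [-1.0, 0.0006, 0.0004]] 0.5226271159684442 [ 0.18253331  0.29017711 -2.06873183]
2574 [ 0.44112624 -0.0461343   0.15275083] [ 0.41129295 -0.07575058  0.14900795] [ 0.45733821 -0.023793    0.15495808]
```

View pics/w11.png

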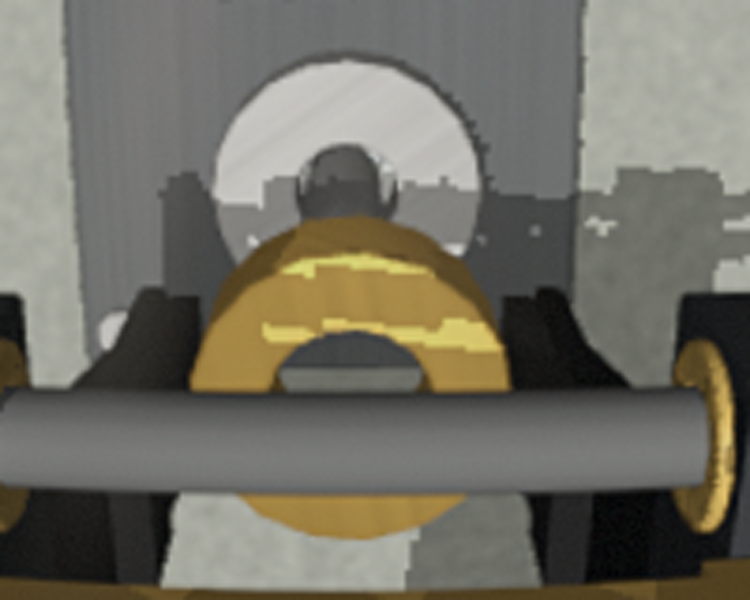

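View pics/s11.png

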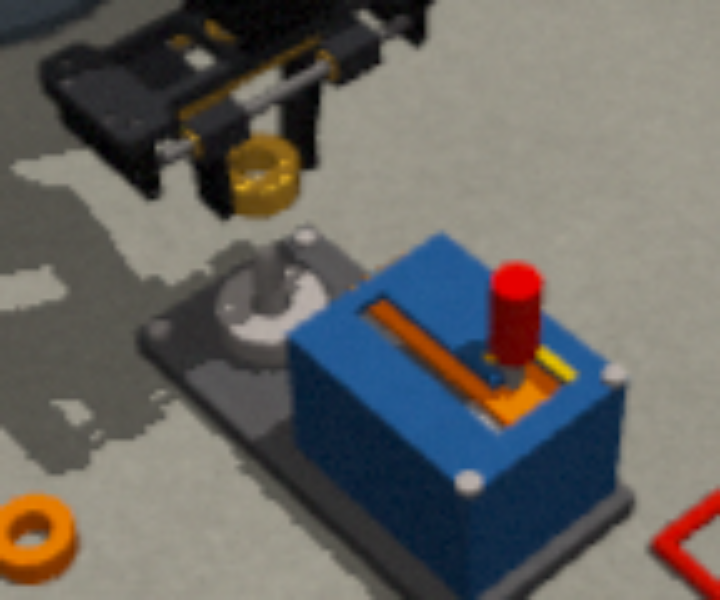

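Run:
```python
from h import *
c=dict(np.load("wrist11.npz"));M=c["cam_to_world"]
def ray(u,v,z):
    x=(u-c["cx"])/c["fx"];y=(v-c["cy"])/c["fy"];th=np.hypot(x,y);d=np.array([x/th*np.sin(th),y/th*np.sin(th),np.cos(th)]);d=M[:3,:3]@d;o=M[:3,3];return (o+d*(z-o[2])/d[2])[:2]
f=lambda a,b:(220+a/3.75,150+b/3.75)
def go(n,L,z,r):
    s=circ(np.array([ray(*f(a,b),z) for a,b in L]),r,[.434,-.045]);print(n,s.x,s.fun.round(4))
go("bore",((270,388),(430,388),(285,352),(415,352),(350,330)),.1537,.0115)
go("outer",((190,385),(510,385),(207,325),(495,325),(350,245),(250,538-20)) [:5],.1537,.023)
go("steel",((213,170),(482,175),(347,56),(270,82),(430,85),(228,120),(470,125)),.046,.031)
```

```text
bore [ 0.43467467 -0.04674436] [-0.0002 -0.0002  0.0003  0.0003 -0.0004]
outer [ 0.43465689 -0.04681893] [-0.0005 -0.0007 -0.0002 -0.0001  0.0003]
steel [ 0.43581294 -0.04614538] [-0.0001 -0.0002  0.0001 -0.0004 -0.0003  0.0005  0.0006]
```

Shift +1.2 mm in y, then lower to just past the taper.

>>> {"method": "step_arm", "body": {
  "motion": [
    [[0, 0, 0, 0, 1.2, 0, 35], [0, 0, 0, 0, 1.2, -10, 35], [0, 0, 0, 0, 1.2, -25, 35], [0, 0, 0, 0, 1.2, -38, 35], [0, 0, 0, 0, 1.2, -46, 35], [0, 0, 0, 0, 1.2, -52, 35], [0, 0, 0, 0, 1.2, -58, 35], [0, 0, 0, 0, 1.2, -64, 35], [0, 0, 0, 0, 1.2, -64, 35], [0, 0, 0, 0, 1.2, -64, 35]]
  ]
}}

```text
time_s: 19.23
position: [0.4346, -0.0437, 0.2566]
tcp_rot: [[-0.0, 0.996, 0.085], [0.0, 0.085, -0.996], [-1.0, -0.0, -0.0]]
force: [0.0, 0.5, -0.4]
opening: 0.525
```

>>> {"method": "step_arm", "body": {
  "motion": [
    [[0, 0, 0, 0, -0.4, -6, 35], [0, 0, 0, 0, -0.4, -12, 35], [0, 0, 0, 0, -0.4, -17, 35], [0, 0, 0, 0, -0.4, -20, 35], [0, 0, 0, 0, -0.4, -22, 35], [0, 0, 0, 0, -0.4, -23, 35], [0, 0, 0, 0, -0.4, -23, 35], [0, 0, 0, 0, -0.4, -23, 35]]
  ]
}}

```text
time_s: 19.9
position: [0.4346, -0.0441, 0.2337]
tcp_rot: [[0.0, 0.996, 0.085], [0.0, 0.085, -0.996], [-1.0, 0.0, -0.0]]
force: [0.4, -0.4, -0.6]
opening: 0.52
```

Run:
```python
from rig import bot
from h import *
s=bot.read_state();print(s["position"],s["force"],s["moment"])
c=bot.capture("scene");cv2.imwrite("pics/s12.png",cv2.resize(c["frame"][140:240,230:350],(720,600))[:,:,::-1])
```

```text
[ 0.43460679 -0.04409765  0.23373518] [ 0.41692785 -0.44589543 -0.55205669] [ 0.06390275 -0.03659952  0.02480862]
```

View pics/s12.png

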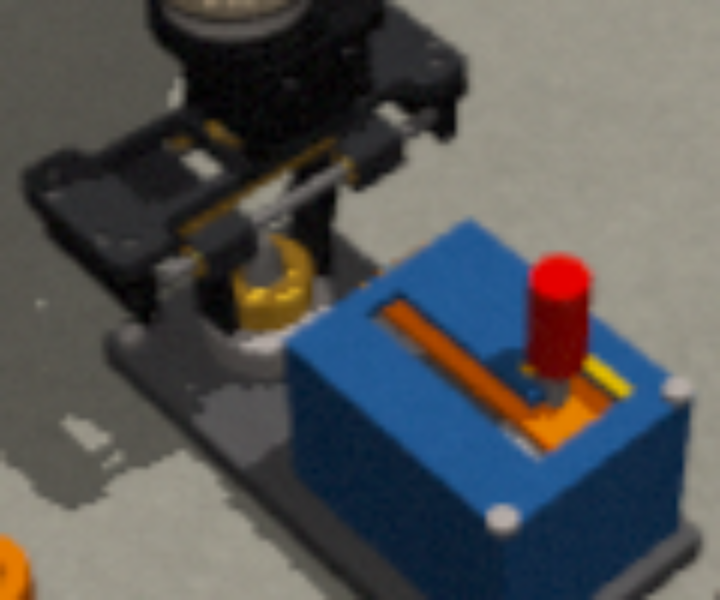

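The brass collar is on the arbor, just above the steel one. Lower the last bit, release and rise clear.

>>> {"method": "step_arm", "body": {
  "motion": [
    [[0, 0, 0, 0, 0, -0.7, 35], [0, 0, 0, 0, 0, -0.7, 35], [0, 0, 0, 0, 0, -0.7, 55], [0, 0, 0, 0, 0, -0.7, 65], [0, 0, 0, 0, 0, -0.7, 65], [0, 0, 0, 0, 0, -0.7, 65], [0, 0, 0, 0, 0, 10, 65], [0, 0, 0, 0, 0, 40, 65], [0, 0, 0, 0, 0, 80, 65], [0, 0, 0, 0, 0, 115, 65], [0, 0, 0, 15, -30, 130, 65], [0, 0, 0, 20, -65, 130, 65]]
  ]
}}

```text
time_s: 20.95
position: [0.4562, -0.1088, 0.3681]
tcp_rot: [[0.01, 0.996, 0.089], [-0.004, 0.089, -0.996], [-1.0, 0.009, 0.005]]
force: [2.9, -0.1, -0.9]
opening: 0.75
```

>>> {"method": "step_arm", "body": {
  "motion": [
    [[0, 0, 0, 0, -30, 20, 65], [0, 0, 0, 0, -65, 40, 65], [0, 0, 0, 0, -95, 40, 65], [0, 0, 0, 0, -105, 40, 65], [0, 0, 0, 0, -105, 40, 65], [0, 0, 0, 0, -105, 40, 65], [0, 0, 0, 0, -105, 40, 65], [0, 0, 0, 0, -105, 40, 65]]
  ]
}}

```text
time_s: 21.62
position: [0.4542, -0.2124, 0.4031]
tcp_rot: [[-0.002, 0.996, 0.087], [0.002, 0.087, -0.996], [-1.0, -0.002, -0.002]]
force: [-0.3, -0.1, 0.5]
opening: 0.749
```

Run:
```python
from rig import bot
from h import *
s=bot.read_state();print(s["position"],s["force"],s["time_s"])
for n in("scene","top"):
    c=bot.capture(n);hs=cv2.cvtColor(c["frame"],cv2.COLOR_RGB2HSV)
    cv2.imwrite(f"pics/{n}13.png",cv2.resize(c["frame"][140:240,230:350] if n=="scene" else c["frame"][150:280,140:360],(720,600) if n=="scene" else (800,473))[:,:,::-1])
    cv2.imwrite(f"pics/{n}13f.png",c["frame"][:,:,::-1])
    W=pts(c);d=np.hypot(W[...,0]-.4345,W[...,1]+.0445)
    for k,m in(("brass",(d<.026)&(d>.011)&(W[...,2]>.06)&(W[...,2]<.075)&(hs[...,1]>70)),("steel",(d<.033)&(d>.024)&(abs(W[...,2]-.046)<.004)),("knob",(abs(W[...,2]-.174)<.005)&(hs[...,1]>150)&(abs(W[...,0]-.597)<.03)&(abs(W[...,1])<.03))):
        t=W[m]
        if len(t)<8: print(n,k,len(t));continue
        A=np.c_[t[:,:2]-t[:,:2].mean(0),np.ones(len(t))];print(n,k,len(t),t.mean(0).round(4),"plane",np.linalg.lstsq(A,t[:,2],rcond=None)[0].round(4))
```

```text
[ 0.45422605 -0.21243266  0.40310221] [-0.32989859 -0.06375182  0.49876991] 21.6167
scene brass 120 [ 0.4384 -0.049   0.0658] plane [-0.0358  0.0406  0.0658]
scene steel 71 [ 0.4409 -0.0595  0.0461] plane [ 0.001  -0.0053  0.0461]
scene knob 74 [ 0.597  -0.0044  0.1741] plane [-0.0759  0.0937  0.1741]
top brass 153 [ 0.4335 -0.0432  0.0666] plane [0.0333 0.0146 0.0666]
top steel 131 [ 0.4392 -0.043   0.0461] plane [-0.0091  0.0078  0.0461]
top knob 72 [ 0.5958 -0.0008  0.1746] plane [ 0.0064 -0.1056  0.1746]
```

View pics/scene13.png

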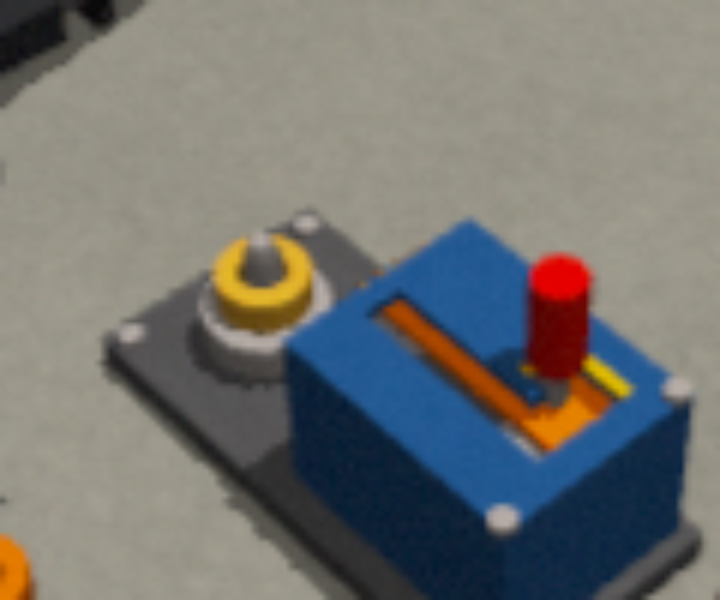

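View pics/scene13f.png

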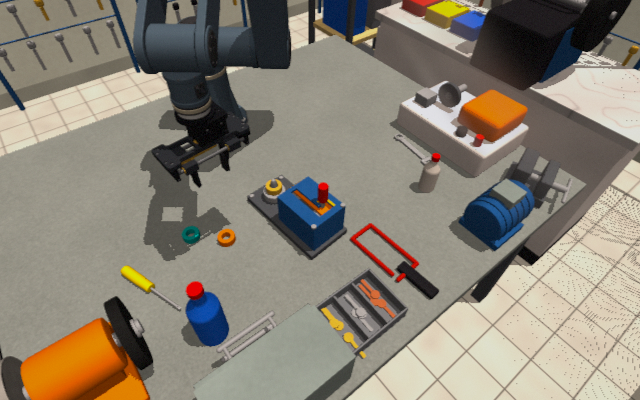

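View pics/top13f.png

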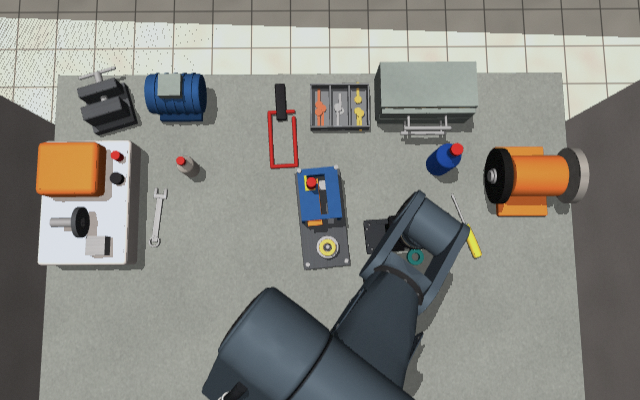

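Brass top is at 66 mm, steel top at 46 mm, both flat. The knob is still in the notch and the wrench, screwdriver and bottles are at their original pixels. Handing in.

```bash
python3 -c "
from rig import bot
print(bot.hand_in())"
```

```text
the job is handed in; nothing more can be done
None
```

The arbor stand is ready and handed in at about 22 s of the 69 s allowed. The guard is parked and both collars are on the arbor, the steel one first and the brass one on top.

- **Guard:** I pushed it back by the red knob, moved it sideways past the lip, eased it into the notch and let go. Its knob last measured about (0.596, -0.003) against the expected (0.596, -0.002). It had held there by itself since the release.
- **Collars:** The steel collar's top measured 46.1 mm (46 expected) and level. The brass collar's top measured 65.8 mm in the scene camera and 66.6 mm in the top camera (66 expected). Its two tilt estimates were 2–3° in differing directions, which I took as depth noise because the picture shows it lying flat.
- **Other objects:** The wrench, screwdriver and both bottles are at their starting places in the pictures. I compared these by eye and did not measure them.
- **Forces:** The largest wrist force reading was about 16 N, from the spring and the grip while I was pushing the guard. At the end the gripper was well clear of everything.

No check failed.

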